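Shut down the plaster vibrator and reload its dome

ROBOT

A 6-joint arm with a two-finger parallel gripper is mounted at the origin on the work surface. World frame = base frame: x ahead of the robot, y to its left, z up, the work surface at z = 0. Lengths are in mm, angles in rad, forces in N, time in s.
With the tool pointing down it reaches from about 350 to 975 mm from the base axis. Payload 7.1 kg.
Tool frame: the origin (TCP) lies midway between the tips of the shut fingers; the grasp point (between the pads) lies 19 mm behind it; z points along the fingers, y is the line along which they close (so a half turn about z gives the same grasp; the last joint's range is limited). The gripper opens to 88 mm and grips with 3 to 60 N. Pads are 20 mm wide; open, the fingers measure 115 mm over their backs; the gripper's body (75 mm by 178 mm) begins 61 mm behind the grasp point.
Start: joints at [-1.31, 0.423, 1.63, -0, 1.089, -0.019], TCP at [172.62, -600.672, 222.675] pointing down, gripper open.
Joint ranges: [-3, 3], [-0.9, 2.11], [0.09, 2.58], [-1.31, 4.45], [0.11, 2.69], [-2.54, 2.54]. Speed limits (rad/s): [2.39, 2.39, 3.01, 3.14, 3.14, 3.14].

INTERFACE

Orientations are given as [roll, pitch, yaw] about the fixed x, y, z axes, in that order (R = Rz(yaw) Ry(pitch) Rx(roll)).
In Python, from plant import bot gives the robot as it stands. The module is installed in compiled form; this text tells all that it offers.
- The arm moves only by the tool apply_moves, never from a script. Its arguments are lists of equal length, an entry for each row: "translation": the shift along the tool's x, y, z scaled (see below), a list of three; "twist": the turn, a rotation vector about the tool's x, y, z scaled (see below), a list of three. A call has exactly 10 rows; each row shifts and turns the commanded pose from where the row before left it, along the tool's axes as they then stand; what a row does not reach is not made up. The controller multiplies each number of a shift by 0.025 m and each number of a turn by 60 degrees. A row lasts 1/12 s, in which the tool goes at most 41.7 mm and 7.16 degrees, less where a joint would pass 70% of its speed; a pose out of reach is approached as far as the arm can. A call with a number of a shift or a turn outside -1 to 1 is refused whole. A call with a gripper value outside its range is refused whole. "gripper" is the finger opening in mm, from 0 to 87.8, set as the call begins (left out, the last holds). The fingers move at their own pace and stop on an object; the grip force is fixed at half the most. Time passes only in rows, so rows that do not move let the fingers close, or fill a call up. It gives the time, the measured TCP pose, the force, the opening and the grip force at its end, in the units of the state.
- bot.observe(): the state, without advancing time (a new reading comes with each control period).
- bot.snapshot(name): name is "scene" or "top"; returns a dict with "image" (400x640x3 uint8, red, green, blue), "range_z" (400x640 float32, mm along the optical axis (not along the pixel's ray), 0 where there is no reading), "camera_matrix" (3x3 intrinsics, pixels), "cam_to_world" (4x4, takes a point from camera to world coordinates). Camera axes: x right, y down, z forward; pixel columns grow to the right and rows downward; lengths in mm; the calibration is good to about 2 mm. A picture is of the moment at which its call begins.
- bot.hand_in(): hands the job in; it is judged then, once.
The state is a dict: "clock": time; "joints": joint angles; "qvel": joint speeds; "joint_torque": joint torques, N m; "position": TCP position; "orientation": TCP orientation; "wrist_force": force on the tool from outside, world axes, zero at the start; "wrist_torque": the same for the moment, N m; "gripper_width": finger opening in mm; "gripper_force": force on a finger pad.
Only numpy, scipy, OpenCV 4.12 (cv2) and the standard library are available. Lean on these libraries where they do the work, as an engineer would, in place of code of your own. Each camera call takes 0.05 s, during which the arm holds its last target. There are 200 camera calls.

TASK

Shut down the plaster vibrator and reload it: first turn its dial anticlockwise all the way to the off stop, then push the mains lever right over to its far side (off, leaning away from the robot). Next lift the finished stone cast off the rubber dome and stand it, teeth up, in the middle of the slatted drying board, and then balance the metal impression tray level on top of the dome, filled side up. Set both down gently, let go of them, and do not disturb the spare cast, the mixing bowl or the bottle.

Things in the scene. Friction and masses are not known exactly. Their poses are not given: they have to be found in the camera images.
- vibrator: White bench vibrator, fixed; housing 220 (x) x 200 (y) x 60 high, on the work surface. Origin: centre of its underside; its x axis points from the control side (nearer the robot) to the dome side. Dial at (-60, -60) mm, mains lever at (-70, 60) mm, dome axis at (50, 0) mm in this frame; all three stand on the housing's top face at z = 60 mm.
- dome_top (a point): Centre of the crown of the black rubber dome on the vibrator, 95 mm above the work surface. The dome is a 55 mm radius cap, 100 mm in diameter at its foot and 35 mm tall, with a slightly flattened crown 24 mm across. Its x axis is the vibrator's.
- dial (a joint): Angle of the black dial in rad: 0 = off, the anticlockwise end stop seen from above; it grows clockwise to 4.6. Vertical axis. At 0 the grip bar lies along the vibrator's x axis with its white pointer mark towards the robot, at the long scale tick; at value q the bar has turned by -q about z. It takes about 0.06 N m and stays where it is left.
- dial_grip (a point): Point on the dial's axis in the middle of its grip bar, 97 mm above the work surface. The bar is 57 long, 14 wide, 32 high: its top is 104 mm, its foot 72 mm above the work surface; below it is a disc 60 mm in diameter. The point turns with the dial: its x axis lies along the bar, the pointer mark is on its -x end.
- mains (a joint): Angle of the mains lever in rad: 0 = on (leans 0.5 rad towards the robot), 1.0 = off (leans 0.5 rad away from the robot, at its stop). It stays where it is left.
- mains_tip (a point): Centre of the black 26 mm ball at the end of the mains lever. The lever is a 10 mm steel rod, 60 mm from pivot to ball centre; its pivot axis lies along the vibrator's y axis, 82 mm above the work surface, at (-70, 60) mm in the vibrator's frame, on a grey block 70 x 50 x 25.
- cast: Finished dental cast of pale stone: D-shaped base 66 long (x = -30 to 36 mm), 56 wide with flat parallel sides at y = -28 and 28 mm, 22 high, an arch of teeth on top, 32 high overall, 0.16 kg. Origin: on its underside, right below the centre of mass; z up through the teeth; round end at +x. It starts balanced on the dome.
- impression_tray: Steel impression tray filled with a set white impression, 0.15 kg: D-shaped, 62 long (x = -26 to 36 mm), 60 wide with flat sides at y = -30 and 30 mm, 24 high, flat underside, and a flat handle 18 wide at its round end, out to x = 79 mm at half height. Origin: on the underside, below the centre of mass: it balances there; z up, x towards the handle. Starts on the work surface.
- drying_board: Slatted pale wood drying board, fixed, 150 (x) x 122 (y) x 18 high. Origin: centre of its underside; the cast stands on its top, 18 mm up.
- spare_cast: Bystander: a second cast just like the first, standing on the work surface; leave it alone. Origin: middle of its underside.
- mixing_bowl: Bystander: black rubber mixing bowl, 110 mm across, 65 mm high; leave it alone. Origin: centre of its underside.
- bottle: Bystander: pale translucent plastic bottle with a white cap, 64 mm across, about 150 mm high; leave it alone. Origin: centre of its underside.
There are look-alikes about, which are no part of the job. Several things look just like the impression_tray: the one meant starts farthest to the robot's left.

How it is judged (in metres and radians):
On the way, in this order (a step that is already met when the one before it is completed fails the run):
1. the dial is turned to its off stop (value of joint dial below 0.1 rad), for 0.2 s.
2. then the mains lever is pushed over to off (value of joint dial below 0.1 rad and value of joint mains above 0.88 rad), for 0.2 s.
3. then the cast stands released, upright in the middle of the drying board (all of step 2 and horizontal distance between cast and drying_board below 0.03 m and z of cast in the frame of drying_board between 0.014 and 0.023 m and angle between cast's own z axis and vertical below 0.12 rad and contact force between cast and the fingers below 0.05 N and linear speed of cast below 0.02 m/s), for 0.2 s.
4. then the impression tray rests released and level on the dome (horizontal distance between impression_tray and dome_top below 0.02 m and angle between impression_tray's own z axis and vertical below 0.17 rad and z of impression_tray in the frame of dome_top between -0.006 and 0.008 m and contact force between impression_tray and vibrator above 0.3 N and contact force between impression_tray and the fingers below 0.05 N and linear speed of impression_tray below 0.02 m/s and angular speed of impression_tray below 0.3 rad/s), for 0.3 s.
At the end, for the whole second after the job is handed in: Dial within 0.10 rad of off; lever past 0.88 rad; cast upright (0.12 rad) on the board within 30 mm of its centre; tray resting on the dome, filled side up, its balance point within 20 mm of the crown centre, tilt under 0.17 rad; both released, at rest; bystanders moved under 25 mm (all of step 3 and all of step 4); the robot touches nothing.
It fails at once if the spare cast is moved by more than 25 mm or tipped (distance of spare_cast from where it was at the start of the episode above 0.025 m or angle between spare_cast's own z axis and vertical above 0.4 rad).
It fails at once if the mixing bowl is moved by more than 25 mm or tipped (distance of mixing_bowl from where it was at the start of the episode above 0.025 m or angle between mixing_bowl's own z axis and vertical above 0.4 rad).
It fails at once if the bottle is moved by more than 25 mm or tipped (distance of bottle from where it was at the start of the episode above 0.025 m or angle between bottle's own z axis and vertical above 0.4 rad).
It fails at once if the cast is dropped or thrown (loose and faster than 0.7 m/s) (linear speed of cast above 0.7 m/s and contact force between cast and the fingers below 0.05 N).
It fails at once if the impression tray is dropped or thrown (loose and faster than 0.7 m/s) (linear speed of impression_tray above 0.7 m/s and contact force between impression_tray and the fingers below 0.05 N).
It also fails if it takes over 72 s, if anything falls off the work surface, if the arm or the gripper's body presses on something with over 40 N, if the wrist force passes 120 N, or if a joint passes its speed limit or range.

## Working session

There is one attempt and no reset: what is moved stays moved. The work goes in short steps, Python scripts to look and compute and a tool call to move; the robot and the scene stay as the last step left them, time stands still between calls to the robot, and variables do not carry over. Pictures are saved under pics/ and viewed, at most 10 in all, crops included, and the job is handed in when it is done.

Besides the shell and the picture viewer there is one more tool, called after ">>>" as name(argument=value, ...) on one line, values as JSON. apply_moves: Moves the arm, as the interface text tells. Its arguments: {"type":"object","properties":{"translation":{"type":"array"},"twist":{"type":"array"},"gripper":{"type":"number"}},"required":["translation","twist"]}

```bash
mkdir -p pics; cat > h.py <<'E'
import numpy as np,cv2
from plant import bot
def snap(n):
    s=bot.snapshot(n); return s
def cloud(s):
    z=s["range_z"]; K=s["camera_matrix"]; h,w=z.shape
    u,v=np.meshgrid(np.arange(w),np.arange(h))
    p=np.stack([(u-K[0,2])*z/K[0,0],(v-K[1,2])*z/K[1,1],z],-1)
    T=s["cam_to_world"]; P=p@T[:3,:3].T+T[:3,3]; P[z==0]=np.nan
    return P
E
python3 - <<'E'
from h import *
for n in("scene","top"):
    s=snap(n); cv2.imwrite(f"pics/{n}0.png",s["image"][:,:,::-1]); np.save(n+"0.npy",cloud(s)); np.save(n+"0i.npy",s["image"])
    print(n,s["cam_to_world"].round(2).tolist(),s["camera_matrix"].tolist())
print(bot.observe())
E
```

```text
scene [[-0.39, 0.76, -0.52, 1115.76], [0.92, 0.33, -0.22, 132.44], [0.0, -0.56, -0.83, 983.75], [0.0, 0.0, 0.0, 1.0]] [[376.95288916207926, 0.0, 321.0543685488214], [0.0, 376.95288916207926, 200.24289629358822], [0.0, 0.0, 1.0]]
top [[-0.17, -0.96, 0.21, 328.61], [-0.99, 0.17, -0.03, -73.3], [-0.01, -0.21, -0.98, 1267.2], [0.0, 0.0, 0.0, 1.0]] [[492.0738983875931, 0.0, 321.0862743723074], [0.0, 492.0738983875931, 190.97176392706666], [0.0, 0.0, 1.0]]
{'clock': 0.1, 'joints': array([-1.30998603e+00,  4.23757035e-01,  1.63058158e+00, -2.49992839e-05,
        1.08858866e+00, -1.89972099e-02]), 'qvel': array([-0.00035055, -0.00247499, -0.00054076, -0.00110674, -0.00119991,
        0.00040592]), 'joint_torque': array([-1.53720110e-03, -5.45619893e+01, -2.74323303e+01,  6.45843451e-02,
        1.87950575e-02, -2.91827337e-05]), 'position': array([ 172.50183494, -600.22025034,  221.99660812]), 'orientation': array([-3.14025785e+00, -3.22345064e-06,  2.79819114e-01]), 'wrist_force': array([0.14414284, 0.0640279 , 0.51587169]), 'wrist_torque': array([-0.01550828,  0.04427361,  0.00123883]), 'gripper_force': 0.0, 'gripper_width': 87.95841322758736}
```

View pics/scene0.png

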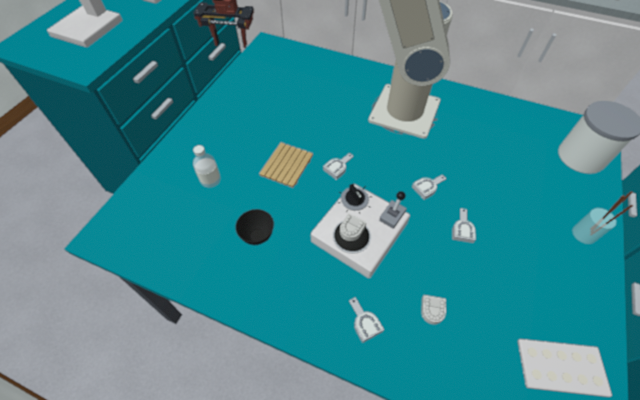

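View pics/top0.png

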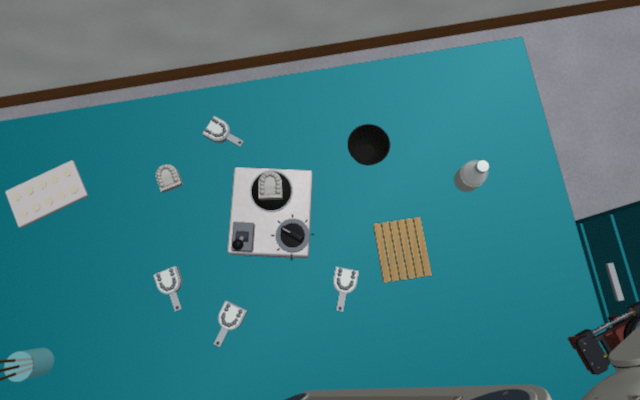

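The top view shows four trays, at (168,285), (230,318), (345,285) and (218,130). The vibrator is at (271,212), the cast on the dome at (270,186), the spare cast at (167,178), and the board at (402,250). The tray farthest to the robot's left should be (168,285). I'll confirm that with numbers and one close crop.

```bash
python3 - <<'E'
from h import *
P=np.load("top0.npy"); I=np.load("top0i.npy")
for n,(u,v) in dict(tA=(168,285),tB=(230,318),tC=(345,285),tD=(218,130),spare=(167,178),bowl=(369,145),bottle=(475,173)).items(): print(n,P[v,u].round(0))
def rect(m,lab,box):
    u0,v0,u1,v1=box; mm=np.zeros(m.shape,bool); mm[v0:v1,u0:u1]=m[v0:v1,u0:u1]
    q=P[mm][:,:2].astype(np.float32); r=cv2.minAreaRect(q); print(lab,len(q),np.round(r[0],1),np.round(r[1],1),round(r[2],1)); return q
Z=P[:,:,2]; 
rect((Z>54)&(Z<66),"vib",(215,155,330,270))
rect((Z>12)&(Z<25),"board",(360,205,445,295))
q=rect((Z>108)&(Z<122),"castbase",(250,160,295,210))
rect((Z>100)&(Z<140),"castall",(250,160,295,210))
rect((Z>10),"trayA",(145,260,190,320))
rect((Z>10)&(Z<35),"spare",(145,155,190,200))
print("Zprofile cast", [ (v,P[v,270].round(0).tolist()) for v in range(166,206,4)])
def up(b,k): u0,v0,u1,v1=b; return cv2.resize(I[v0:v1,u0:u1,::-1],(400,400),interpolation=cv2.INTER_CUBIC)
cv2.imwrite("pics/crop1.png",np.hstack([up((220,160,320,260),6),up((130,240,210,320),6)]))
np.set_printoptions(linewidth=200)
E
```

```text
tA [429. 303.  27.]
tB [324. 162.  27.]
tC [ 354. -130.   21.]
tD [809. 130.  27.]
spare [701. 276.  30.]
bowl [ 707. -261.    2.]
bottle [ 559. -481.  119.]
vib 4323 [559.9  17.7] [211.5 229.2] 78.0
board 2606 [ 419.1 -289.4] [122.7 149.9] 89.0
castbase 355 [617.4   8.2] [55.3 65.3] 81.8
castall 606 [617.4   8.2] [55.3 65.3] 81.8
trayA 697 [418. 299.] [105.9  62.4] 12.0
spare 505 [719.8 284.7] [98.6 61.9] 24.5
Zprofile cast [(166, [696.0, 10.0, -2.0]), (170, [666.0, 7.0, 66.0]), (174, [639.0, 5.0, 127.0]), (178, [633.0, 7.0, 114.0]), (182, [622.0, 8.0, 118.0]), (186, [612.0, 10.0, 118.0]), (190, [601.0, 11.0, 123.0]), (194, [594.0, 13.0, 112.0]), (198, [587.0, 15.0, 101.0]), (202, [581.0, 18.0, 85.0])]
```

View pics/crop1.png

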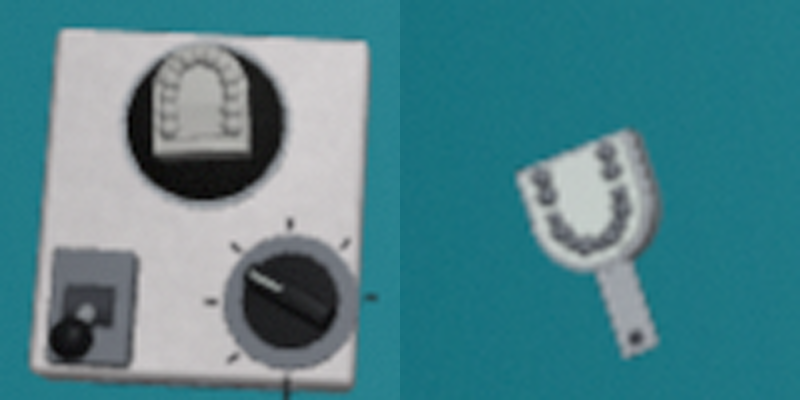

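The crop shows the pointer mark at (262,278), up and left of the dial centre at (291,300), so the dial is roughly 2.2 rad from off. The lever ball is at (72,338), in the on position. Tray A is the leftmost of the four (y≈303), with its handle pointing towards the robot. Next I'll refine the poses.

```bash
python3 - <<'E'
from h import *
from scipy.optimize import minimize
import math
for cam,boxv,boxt in (("top",(215,155,330,270),(145,260,190,320)),("scene",(300,180,420,280),(445,200,485,250))):
    P=np.load(cam+"0.npy"); I=np.load(cam+"0i.npy").astype(int); Z=P[:,:,2]
    def sel(m,b): u0,v0,u1,v1=b; k=np.zeros(m.shape,bool); k[v0:v1,u0:u1]=m[v0:v1,u0:u1]; return P[k]
    white=(I.min(2)>140)
    q=sel((abs(Z-60)<5)&white,boxv); print(cam,"vib z med",np.median(q[:,2]))
    q=sel((abs(Z-np.median(q[:,2]))<2)&white,boxv)
    r=cv2.minAreaRect(q[:,:2].astype(np.float32)); print(r)
    # dial bar top / disc, lever ball, dome
    q=sel((abs(Z-104)<4),(270,215,315,255) if cam=="top" else (340,180,372,212)); print("bar",len(q),cv2.minAreaRect(q[:,:2].astype(np.float32)))
    q=sel((Z>128)&(Z<155),(225,225,258,258) if cam=="top" else (385,185,412,212)); print("ball",len(q),q.mean(0).round(1))
    q=sel((Z>5)&(Z<40),boxt); ext=q[:,:2].astype(np.float32); r=cv2.minAreaRect(ext); print("tray",r)
    for z0,z1 in((20,32),(8,16)): 
        k=q[(q[:,2]>z0)&(q[:,2]<z1)]; print(z0,len(k),cv2.minAreaRect(k[:,:2].astype(np.float32)),k.mean(0).round(1))
E
```

```text
top vib z med 60.05761484834011
((565.5848388671875, 22.45477294921875), (196.7754364013672, 216.06234741210938), 77.58202362060547)
bar 133 ((494.4389953613281, -23.34777069091797), (55.842952728271484, 14.189748764038086), 50.39241027832031)
ball 100 [484.1 100.2 144.9]
tray ((423.2624816894531, 314.231689453125), (109.69461822509766, 140.9299774169922), 83.91333770751953)
20 472 ((418.29071044921875, 300.2899475097656), (105.85073852539062, 59.24911880493164), 8.936373710632324) [441.9 302.8  24.9]
8 115 ((423.6864929199219, 289.4080810546875), (105.10298919677734, 59.86784362792969), 25.97671890258789) [404.  289.2  13.6]
scene vib z med 59.36195235826358
((568.1151123046875, 25.333358764648438), (196.87405395507812, 217.71327209472656), 77.56571960449219)
bar 69 ((496.1175537109375, -20.36993980407715), (54.44090270996094, 14.522372245788574), 52.086490631103516)
ball 70 [490.2 104.4 142.8]
tray ((420.0035400390625, 302.1817626953125), (107.00348663330078, 60.91606140136719), 12.781752586364746)
20 288 ((442.263916015625, 307.6622314453125), (59.274410247802734, 57.71084976196289), 12.793768882751465) [446.2 307.6  24.3]
8 98 ((426.9601745605469, 294.1246337890625), (108.49409484863281, 57.921974182128906), 25.53937339782715) [425.  301.   13.4]
```

```bash
cat > go.py <<'E'
import sys,numpy as np
from plant import bot
from scipy.spatial.transform import Rotation as Ro
# usage: go.py x y z yawdeg  -> total shift (units, in present tool axes) and then total twist (units)
o=bot.observe(); R=Ro.from_euler("xyz",o["orientation"])
x,y,z,w=map(float,sys.argv[1:5])
d=R.inv().apply(np.array([x,y,z])-o["position"])/25
T=Ro.from_euler("xyz",[np.pi,0,np.radians(w)])
print("t",round(o["clock"],2),"pos",o["position"].round(1),"yaw",np.degrees(o["orientation"]).round(1),"shift",d.round(3),"twist",(np.degrees((R.inv()*T).as_rotvec())/60).round(3),"j",o["joints"].round(2),"F",o["wrist_force"].round(1),"w",round(o["gripper_width"],1))
E
python3 go.py 495.3 -21.9 222 51.2
```

```text
t 0.1 pos [ 172.5 -600.2  222. ] yaw [-179.9   -0.    16. ] shift [ 18.799 -18.667   0.025] twist [-0.001 -0.    -0.586] j [-1.31  0.42  1.63 -0.    1.09 -0.02] F [0.1 0.1 0.5] w 88.0
```

>>> apply_moves(translation=[[0.94, -0.933, 0], [0.94, -0.933, 0], [0.94, -0.933, 0], [0.94, -0.933, 0], [0.94, -0.933, 0], [0.94, -0.933, 0], [0.94, -0.933, 0], [0.94, -0.933, 0], [0.94, -0.933, 0], [0.94, -0.933, 0]], twist=[[0, 0, 0], [0, 0, 0], [0, 0, 0], [0, 0, 0], [0, 0, 0], [0, 0, 0], [0, 0, 0], [0, 0, 0], [0, 0, 0], [0, 0, 0]], gripper=45)

```text
clock: 0.93
position: [334.4, -310.0, 222.5]
orientation: [-3.141, 0.0, 0.279]
wrist_force: [-0.6, -0.3, -0.1]
gripper_width: 44.8
gripper_force: 0.0
```

>>> apply_moves(translation=[[0.94, -0.933, 0], [0.94, -0.933, 0], [0.94, -0.933, 0], [0.94, -0.933, 0], [0.94, -0.933, 0], [0.94, -0.933, 0], [0.94, -0.933, 0], [0.94, -0.933, 0], [0.94, -0.933, 0], [0.94, -0.933, 0]], twist=[[0, 0, 0], [0, 0, 0], [0, 0, 0], [0, 0, 0], [0, 0, 0], [0, 0, 0], [0, 0, 0], [0, 0, 0], [0, 0, 0], [0, 0, 0]])

```text
clock: 1.77
position: [495.8, -20.9, 222.5]
orientation: [-3.141, 0.0, 0.28]
wrist_force: [0.2, -0.7, 0.9]
gripper_width: 45.2
gripper_force: 0.0
```

>>> apply_moves(translation=[[0, 0, 0], [0, 0, 0], [0, 0, 0], [0, 0, 0], [0, 0, 0], [0, 0, 0], [0, 0, 0], [0, 0, 0], [0, 0, 0], [0, 0, 0]], twist=[[0, 0, -0.117], [0, 0, -0.117], [0, 0, -0.117], [0, 0, -0.117], [0, 0, -0.117], [0, 0, 0], [0, 0, 0], [0, 0, 0], [0, 0, 0], [0, 0, 0]])

```text
clock: 2.6
position: [495.5, -22.6, 222.7]
orientation: [-3.142, 0.0, 0.891]
wrist_force: [-0.8, -0.0, 0.0]
gripper_width: 44.8
gripper_force: 0.0
```

```bash
python3 go.py 495.3 -21.9 79 51.2
```

```text
t 2.6 pos [495.5 -22.6 222.7] yaw [-180.    0.   51.] shift [ 0.017 -0.022  5.746] twist [-0.     0.    -0.003] j [-0.07  0.23  1.91  0.    1.    0.61] F [-0.8 -0.   0. ] w 44.8
```

>>> apply_moves(translation=[[0, 0, 0.8], [0, 0, 0.8], [0, 0, 0.8], [0, 0, 0.8], [0, 0, 0.8], [0, 0, 0.6], [0, 0, 0.6], [0, 0, 0.4], [0, 0, 0.1], [0, 0, 0]], twist=[[0, 0, 0], [0, 0, 0], [0, 0, 0], [0, 0, 0], [0, 0, 0], [0, 0, 0], [0, 0, 0], [0, 0, 0], [0, 0, 0], [0, 0, 0]])

```text
clock: 3.43
position: [495.2, -22.5, 79.7]
orientation: [-3.14, 0.001, 0.892]
wrist_force: [-0.1, 0.1, -1.3]
gripper_width: 45.2
gripper_force: 0.0
```

>>> apply_moves(translation=[[0, 0, 0], [0, 0, 0], [0, 0, 0], [0, 0, 0], [0, 0, 0], [0, 0, 0], [0, 0, 0], [0, 0, 0], [0, 0, 0], [0, 0, 0]], twist=[[0, 0, 0], [0, 0, 0], [0, 0, 0], [0, 0, 0], [0, 0, 0], [0, 0, 0], [0, 0, 0], [0, 0, 0], [0, 0, 0], [0, 0, 0]], gripper=0)

```text
clock: 4.27
position: [494.1, -21.6, 80.5]
orientation: [-3.139, 0.001, 0.892]
wrist_force: [-5.2, 6.3, 7.6]
gripper_width: 13.6
gripper_force: 30.0
```

>>> apply_moves(translation=[[0, 0, 0], [0, 0, 0], [0, 0, 0], [0, 0, 0], [0, 0, 0], [0, 0, 0], [0, 0, 0], [0, 0, 0], [0, 0, 0], [0, 0, 0]], twist=[[0, 0, -0.1], [0, 0, -0.11], [0, 0, -0.11], [0, 0, -0.11], [0, 0, -0.11], [0, 0, -0.11], [0, 0, -0.11], [0, 0, -0.11], [0, 0, -0.11], [0, 0, -0.11]])

```text
clock: 5.1
position: [492.6, -21.4, 80.5]
orientation: [-3.137, -0.004, 2.039]
wrist_force: [-10.6, 5.7, 12.9]
gripper_width: 14.2
gripper_force: 30.0
```

>>> apply_moves(translation=[[0, 0, 0], [0, 0, 0], [0, 0, 0], [0, 0, 0], [0, 0, 0], [0, 0, 0], [0, 0, 0], [0, 0, 0], [0, 0, 0], [0, 0, 0]], twist=[[0, 0, -0.11], [0, 0, -0.11], [0, 0, -0.11], [0, 0, -0.11], [0, 0, -0.11], [0, 0, -0.11], [0, 0, -0.11], [0, 0, -0.06], [0, 0, -0.03], [0, 0, 0]])

```text
clock: 5.93
position: [491.8, -22.3, 80.5]
orientation: [-3.141, -0.007, 2.935]
wrist_force: [-11.5, 0.4, 15.0]
gripper_width: 14.0
gripper_force: 30.0
```

```bash
python3 go.py 495.3 -21.9 79 167.6; python3 -c "
from plant import bot;print(bot.observe()['wrist_torque'])"
```

```text
t 5.93 pos [491.8 -22.3  80.5] yaw [-180.    -0.4  168.2] shift [-0.133  0.043  0.058] twist [-0.001 -0.007  0.01 ] j [-0.07  0.46  2.    0.    0.68 -1.43] F [-11.5   0.4  15. ] w 14.0
[ 0.00899146  1.80436665 -0.32356217]
```

>>> apply_moves(translation=[[0, 0, 0], [0, 0, 0], [0, 0, 0], [0, 0, 0], [0, 0, 0], [0, 0, 0], [0, 0, 0], [0, 0, 0], [0, 0, 0], [0, 0, 0]], twist=[[0, 0, -0.02], [0, 0, -0.01], [0, 0, 0], [0, 0, 0], [0, 0, 0], [0, 0, 0], [0, 0, 0], [0, 0, 0], [0, 0, 0], [0, 0, 0]])

```text
clock: 6.77
position: [491.9, -22.3, 80.4]
orientation: [-3.141, -0.007, 2.964]
wrist_force: [-13.7, -0.1, 15.0]
gripper_width: 14.0
gripper_force: 30.4
```

```bash
python3 go.py 495.3 -21.9 79 167.6; python3 -c "
from plant import bot;print(bot.observe()['wrist_torque'])"
```

```text
t 6.77 pos [491.9 -22.3  80.4] yaw [-180.    -0.4  169.8] shift [-0.133  0.039  0.055] twist [-0.001 -0.007  0.037] j [-0.07  0.46  2.    0.    0.68 -1.46] F [-13.7  -0.1  15. ] w 14.0
[ 0.03984067  1.78731856 -0.60094627]
```

>>> apply_moves(translation=[[0, 0, 0], [0, 0, 0], [0, 0, 0], [0, 0, 0], [0, 0, -0.5], [0, 0, -0.8], [0, 0, -0.8], [0, 0, -0.8], [0, 0, -0.8], [0, 0, -0.8]], twist=[[0, 0, 0], [0, 0, 0], [0, 0, 0], [0, 0, 0], [0, 0, 0], [0, 0, 0], [0, 0, 0], [0, 0, 0], [0, 0, 0], [0, 0, 0]], gripper=45)

```text
clock: 7.6
position: [495.6, -22.5, 193.6]
orientation: [3.142, 0.0, 2.966]
wrist_force: [0.5, 0.5, -0.4]
gripper_width: 44.8
gripper_force: 0.0
```

```bash
python3 go.py 495.3 -21.9 79 167.6; python3 - <<'E'
from h import *
s=snap("scene"); P=cloud(s);np.save("scene1.npy",P)
Z=P[:,:,2]; k=np.zeros(Z.shape,bool);k[180:212,340:372]=(abs(Z-104)<4)[180:212,340:372]; q=P[k]; print(len(q),cv2.minAreaRect(q[:,:2].astype(np.float32)))
cv2.imwrite("pics/s1.png",cv2.resize(s["image"][150:280,290:430,::-1],(560,520),interpolation=cv2.INTER_CUBIC))
E
```

```text
t 7.6 pos [495.6 -22.5 193.6] yaw [180.    0.  169.9] shift [0.017 0.021 4.586] twist [0.    0.    0.039] j [-0.07  0.27  1.93 -0.    0.93 -1.46] F [ 0.5  0.5 -0.4] w 44.8
74 ((495.9158935546875, -20.07781982421875), (14.367074966430664, 55.50054168701172), 76.72665405273438)
```

View pics/s1.png

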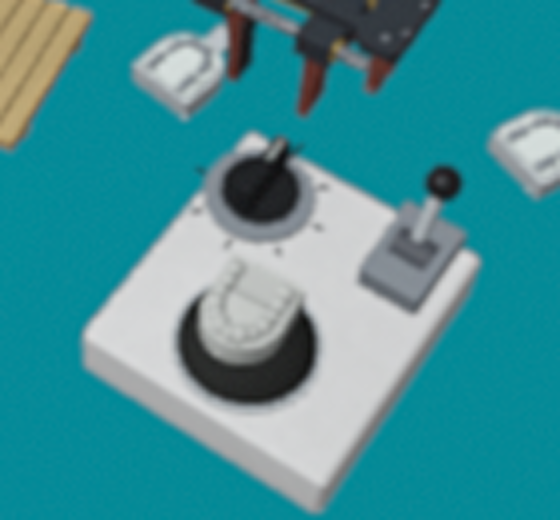

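The dial bar now lies along the vibrator's x axis and the pointer at (275,150) faces the robot, so the dial is off. The cast is undisturbed, and the lever ball is at (443,183). The lever is next.

```bash
python3 go.py 443.9 112.4 193.6 167.6
```

```text
t 7.65 pos [497.8 -22.6 197.2] yaw [180.    0.3 169.9] shift [3.069 4.942 0.129] twist [0.001 0.006 0.039] j [-0.07  0.27  1.93 -0.    0.94 -1.46] F [1.5 0.  2.8] w 45.0
```

>>> apply_moves(translation=[[0.4, 0.62, 0], [0.4, 0.62, 0], [0.4, 0.62, 0], [0.4, 0.62, 0], [0.4, 0.62, 0], [0.4, 0.62, 0], [0.35, 0.62, 0], [0.35, 0.62, 0], [0, 0, 0], [0, 0, 0]], twist=[[0, 0, 0], [0, 0, 0], [0, 0, 0], [0, 0, 0], [0, 0, 0], [0, 0, 0], [0, 0, 0], [0, 0, 0], [0, 0, 0.04], [0, 0, 0]], gripper=0)

```text
clock: 8.48
position: [440.7, 113.9, 192.5]
orientation: [3.142, 0.0, 2.924]
wrist_force: [-0.3, -0.1, 0.5]
gripper_width: 0.7
gripper_force: 0.0
```

>>> apply_moves(translation=[[0, 0, 0.6], [0, 0, 0.6], [0, 0, 0.6], [0, 0, 0.5], [0, 0, 0.3], [0, 0, 0], [0, 0, 0], [0, 0, 0], [0, 0, 0], [0, 0, 0]], twist=[[0, 0, 0], [0, 0, 0], [0, 0, 0], [0, 0, 0], [0, 0, 0], [0, 0, 0], [0, 0, 0], [0, 0, 0], [0, 0, 0], [0, 0, 0]])

```text
clock: 9.32
position: [441.4, 113.2, 128.4]
orientation: [3.141, 0.001, 2.924]
wrist_force: [-0.1, -0.4, -0.8]
gripper_width: 0.6
gripper_force: 0.0
```

```bash
python3 go.py 517.2 96.3 128 167.6
```

```text
t 9.32 pos [441.4 113.2 128.4] yaw [1.800e+02 1.000e-01 1.675e+02] shift [-3.106 -0.007  0.018] twist [ 0.001  0.001 -0.001] j [ 0.22  0.33  2.06  0.    0.75 -1.13] F [-0.1 -0.4 -0.8] w 0.6
```

Push to about 4 mm short of nominal, then check the force.

>>> apply_moves(translation=[[-0.4, 0, 0], [-0.4, 0, 0], [-0.35, 0, 0], [-0.35, 0, 0], [-0.35, 0, 0], [-0.35, 0, 0], [-0.35, 0, 0], [-0.3, 0, 0], [-0.15, 0, 0], [0, 0, 0]], twist=[[0, 0, 0], [0, 0, 0], [0, 0, 0], [0, 0, 0], [0, 0, 0], [0, 0, 0], [0, 0, 0], [0, 0, 0], [0, 0, 0], [0, 0, 0]])

```text
clock: 10.15
position: [513.7, 96.7, 127.3]
orientation: [-3.141, -0.002, 2.923]
wrist_force: [-3.1, 0.7, 1.3]
gripper_width: 0.2
gripper_force: 1.4
```

```bash
cat > lev.py <<'E'
from h import *
s=snap("scene");P=cloud(s);I=s["image"].astype(int)
r=np.array([.9766,-.2152]);l=np.array([.2152,.9766])
d=P[:,:,:2]-np.array([511.3,97.6]);a=d@r;b=d@l;Z=P[:,:,2]
m=(abs(a)<50)&(abs(b)<20)&(Z>120)&(Z<160)&(I.max(2)<70);m[:,:370]=0
print("ball a",len(a[m]),np.median(a[m]),a[m].min(),a[m].max(),Z[m].max())
E
python3 lev.py; python3 go.py 517.2 96.3 128 167.6
```

```text
ball a 69 31.29117879595657 9.064680610604368 40.21100125806178 157.01510578102352
t 10.2 pos [513.7  96.7 127.3] yaw [-1.800e+02 -1.000e-01  1.675e+02] shift [-0.139  0.013 -0.028] twist [-0.001 -0.002 -0.001] j [ 0.16  0.41  1.92  0.    0.81 -1.19] F [-3.1  0.3  0.1] w -0.1
```

>>> apply_moves(translation=[[-0.06, 0, 0], [-0.06, 0, 0], [-0.06, 0, 0], [-0.06, 0, 0], [0, 0, 0], [0, 0, 0], [0, 0, 0], [0, 0, 0], [0, 0, 0], [0, 0, 0]], twist=[[0, 0, 0], [0, 0, 0], [0, 0, 0], [0, 0, 0], [0, 0, 0], [0, 0, 0], [0, 0, 0], [0, 0, 0], [0, 0, 0], [0, 0, 0]])

```text
clock: 11.03
position: [514.4, 96.4, 127.0]
orientation: [-3.14, -0.011, 2.924]
wrist_force: [-19.4, 7.0, 13.4]
gripper_width: 0.2
gripper_force: 10.3
```

>>> apply_moves(translation=[[0.5, 0, 0], [0.5, 0, 0], [0.3, 0, -0.5], [0, 0, -0.8], [0, 0, -0.8], [0, 0, -0.5], [0, 0, 0], [0, 0, 0], [0, 0, 0], [0, 0, 0]], twist=[[0, 0, 0], [0, 0, 0], [0, 0, 0], [0, 0, 0], [0, 0, 0], [0, 0, 0], [0, 0, -0.04], [0, 0, -0.031], [0, 0, 0], [0, 0, 0]])

```text
clock: 11.87
position: [488.3, 102.7, 192.9]
orientation: [3.141, 0.001, 2.997]
wrist_force: [0.5, -0.0, 0.2]
gripper_width: 0.6
gripper_force: 0.0
```

```bash
python3 lev.py; python3 go.py 615.3 10 190 171.8
```

```text
ball a 55 33.16595910429944 24.661731102187286 40.2826304523482 149.9662345586744
t 11.92 pos [488.2 102.7 192.7] yaw [180.    0.  171.7] shift [-5.563 -2.939  0.111] twist [ 0.     0.001 -0.001] j [ 0.18  0.28  1.93 -0.    0.93 -1.24] F [ 0.2  0.5 -0.8] w 0.7
```

>>> apply_moves(translation=[[-0.7, -0.37, 0], [-0.7, -0.37, 0], [-0.7, -0.37, 0], [-0.7, -0.37, 0], [-0.7, -0.37, 0], [-0.7, -0.37, 0], [-0.7, -0.37, 0], [-0.66, -0.35, 0], [0, 0, 0], [0, 0, 0]], twist=[[0, 0, 0], [0, 0, 0], [0, 0, 0], [0, 0, 0], [0, 0, 0], [0, 0, 0], [0, 0, 0], [0, 0, 0], [0, 0, 0], [0, 0, 0]], gripper=86)

```text
clock: 12.75
position: [615.3, 9.7, 192.0]
orientation: [-3.142, -0.001, 2.997]
wrist_force: [-0.3, 1.6, 0.4]
gripper_width: 63.5
gripper_force: 0.0
```

```bash
python3 go.py 615.3 10 98 171.8; python3 - <<'E'
from h import *
P=cloud(snap("top")); Z=P[:,:,2]
k=np.zeros(Z.shape,bool);k[160:210,250:295]=((Z>106)&(Z<124))[160:210,250:295]; q=P[k]; print("top",len(q),cv2.minAreaRect(q[:,:2].astype(np.float32)))
P=np.load("scene1.npy"); Z=P[:,:,2]
k=np.zeros(Z.shape,bool);k[205:260,325:380]=((Z>106)&(Z<122))[205:260,325:380]; q=P[k]; print("scene",len(q),cv2.minAreaRect(q[:,:2].astype(np.float32)))
E
```

```text
t 12.75 pos [615.3   9.7 192. ] yaw [-180.    -0.   171.7] shift [-1.000e-03  1.200e-02  3.762e+00] twist [-0.    -0.001 -0.002] j [-0.    0.44  1.67  0.    1.02 -1.43] F [-0.3  1.6  0.4] w 63.5
top 0 ((0.0, 0.0), (0.0, 0.0), 0.0)
scene 290 ((618.76416015625, 11.89324951171875), (56.395652770996094, 65.89671325683594), 81.72650909423828)
```

>>> apply_moves(translation=[[0, 0, 0], [0, 0, 0], [0, 0, 0], [0, 0, 0.5], [0, 0, 0.7], [0, 0, 0.7], [0, 0, 0.7], [0, 0, 0.5], [0, 0, 0.4], [0, 0, 0.22]], twist=[[0, 0, 0], [0, 0, 0], [0, 0, 0], [0, 0, 0], [0, 0, 0], [0, 0, 0], [0, 0, 0], [0, 0, 0], [0, 0, 0], [0, 0, 0]], gripper=87.8)

```text
clock: 13.63
position: [614.5, 10.2, 97.9]
orientation: [-3.141, -0.002, 2.999]
wrist_force: [-0.5, 1.1, 0.7]
gripper_width: 88.1
gripper_force: 0.0
```

>>> apply_moves(translation=[[0, 0, 0], [0, 0, 0], [0, 0, 0], [0, 0, 0], [0, 0, 0], [0, 0, 0], [0, 0, 0], [0, 0, 0], [0, 0, 0], [0, 0, 0]], twist=[[0, 0, 0], [0, 0, 0], [0, 0, 0], [0, 0, 0], [0, 0, 0], [0, 0, 0], [0, 0, 0], [0, 0, 0], [0, 0, 0], [0, 0, 0]], gripper=40)

```text
clock: 14.47
position: [615.8, 10.0, 100.4]
orientation: [3.141, 0.001, 2.998]
wrist_force: [-1.6, -0.6, 4.6]
gripper_width: 55.5
gripper_force: 30.0
```

```bash
python3 go.py 615.3 10 98 171.8
```

```text
t 14.47 pos [615.8  10.  100.4] yaw [1.800e+02 1.000e-01 1.718e+02] shift [ 0.02  -0.004  0.096] twist [ 0.     0.001 -0.   ] j [-0.    0.57  1.72  0.    0.85 -1.43] F [-1.6 -0.6  4.6] w 55.5
```

>>> apply_moves(translation=[[0, 0, -0.2], [0, 0, -0.4], [0, 0, -0.5], [0, 0, -0.6], [0, 0, -0.6], [0, 0, -0.6], [0, 0, -0.5], [0, 0, -0.3], [0, 0, 0], [0, 0, 0]], twist=[[0, 0, 0], [0, 0, 0], [0, 0, 0], [0, 0, 0], [0, 0, 0], [0, 0, 0], [0, 0, 0], [0, 0, 0], [0, 0, 0], [0, 0, 0]])

```text
clock: 15.3
position: [615.4, 10.1, 192.5]
orientation: [3.142, 0.001, 2.998]
wrist_force: [-1.0, 0.6, -2.7]
gripper_width: 56.0
gripper_force: 30.0
```

```bash
python3 go.py 420 -288 190 171.8; python3 - <<'E'
from h import *
P=cloud(snap("scene"));Z=P[:,:,2]
k=(Z>10)&(Z<25)&(abs(P[:,:,0]-420)<95)&(abs(P[:,:,1]+288)<85); q=P[k];print(len(q),cv2.minAreaRect(q[:,:2].astype(np.float32)),np.median(q[:,2]))
E
```

```text
t 15.3 pos [615.4  10.1 192.5] yaw [180.    0.  171.8] shift [  6.032 -12.916   0.096] twist [ 0.     0.001 -0.   ] j [-0.    0.44  1.68 -0.    1.02 -1.43] F [-1.   0.6 -2.7] w 56.0
1307 ((419.5382385253906, -286.1336364746094), (124.7025375366211, 153.29403686523438), 89.22528839111328) 16.360299791550233
```

>>> apply_moves(translation=[[0.1, -0.21, 0], [0.2, -0.43, 0], [0.33, -0.71, 0], [0.35, -0.75, 0], [0.35, -0.75, 0], [0.35, -0.75, 0], [0.35, -0.75, 0], [0.35, -0.75, 0], [0.35, -0.75, 0], [0.35, -0.75, 0]], twist=[[0, 0, 0], [0, 0, 0], [0, 0, 0], [0, 0, 0], [0, 0, 0], [0, 0, 0], [0, 0, 0], [0, 0, 0], [0, 0, 0], [0, 0, 0]])

```text
clock: 16.18
position: [513.8, -143.5, 191.5]
orientation: [3.142, -0.001, 2.998]
wrist_force: [-0.0, -0.4, -1.5]
gripper_width: 55.7
gripper_force: 30.0
```

>>> apply_moves(translation=[[0.35, -0.75, 0], [0.35, -0.75, 0], [0.35, -0.75, 0], [0.35, -0.75, 0], [0.35, -0.75, 0], [0.35, -0.75, 0], [0.35, -0.75, 0], [0.3, -0.64, 0], [0.2, -0.43, 0], [0, 0, 0]], twist=[[0, 0, 0], [0, 0, 0], [0, 0, 0], [0, 0, 0], [0, 0, 0], [0, 0, 0], [0, 0, 0], [0, 0, 0], [0, 0, 0], [0, 0, 0]])

```text
clock: 17.02
position: [418.2, -289.6, 191.8]
orientation: [3.142, -0.001, 2.996]
wrist_force: [-0.3, 0.2, -1.8]
gripper_width: 56.0
gripper_force: 30.0
```

```bash
python3 go.py 420 -287.5 25 171.8; python3 - <<'E'
from h import *
P=cloud(snap("scene"));Z=P[:,:,2]
k=(Z>150)&(Z<260)&(abs(P[:,:,0]-420)<60)&(abs(P[:,:,1]+288)<60); z=Z[k]
s=P[k]; print(np.histogram(z,bins=range(150,265,5)))
E
```

```text
t 17.02 pos [ 418.2 -289.6  191.8] yaw [ 1.800e+02 -1.000e-01  1.717e+02] shift [-0.066  0.094  6.671] twist [ 0.    -0.001 -0.002] j [-0.63  0.3   1.91 -0.    0.94 -2.05] F [-0.3  0.2 -1.8] w 56.0
(array([  0,   0,   0,   0,   0,   0,   3,  18,  28,  24,  44,  93, 102,
        66,  21,  19,  18,  21,  17,  15,  15,   8]), array([150, 155, 160, 165, 170, 175, 180, 185, 190, 195, 200, 205, 210,
       215, 220, 225, 230, 235, 240, 245, 250, 255, 260]))
```

>>> apply_moves(translation=[[-0.07, 0.09, 0.3], [0, 0, 0.6], [0, 0, 0.8], [0, 0, 0.8], [0, 0, 0.8], [0, 0, 0.8], [0, 0, 0.8], [0, 0, 0.8], [0, 0, 0.5], [0, 0, 0.25]], twist=[[0, 0, 0], [0, 0, 0], [0, 0, 0], [0, 0, 0], [0, 0, 0], [0, 0, 0], [0, 0, 0], [0, 0, 0], [0, 0, 0], [0, 0, 0]])

```text
clock: 17.9
position: [421.5, -284.4, 28.7]
orientation: [3.14, -0.003, 3.0]
wrist_force: [-0.4, 0.6, -1.5]
gripper_width: 55.7
gripper_force: 30.0
```

>>> apply_moves(translation=[[0, 0, 0.06], [0, 0, 0.06], [0, 0, 0.04], [0, 0, 0.04], [0, 0, 0], [0, 0, 0], [0, 0, 0], [0, 0, 0], [0, 0, 0], [0, 0, 0]], twist=[[0, 0, 0], [0, 0, 0], [0, 0, 0], [0, 0, 0], [0, 0, 0], [0, 0, 0], [0, 0, 0], [0, 0, 0], [0, 0, 0], [0, 0, 0]])

```text
clock: 18.73
position: [422.0, -286.2, 26.0]
orientation: [-3.142, 0.0, 2.998]
wrist_force: [-0.2, -0.0, -2.1]
gripper_width: 56.2
gripper_force: 30.0
```

>>> apply_moves(translation=[[0, 0, 0.05], [0, 0, 0.05], [0, 0, 0], [0, 0, 0], [0, 0, 0], [0, 0, 0], [0, 0, 0], [0, 0, 0], [0, 0, 0], [0, 0, 0]], twist=[[0, 0, 0], [0, 0, 0], [0, 0, 0], [0, 0, 0], [0, 0, 0], [0, 0, 0], [0, 0, 0], [0, 0, 0], [0, 0, 0], [0, 0, 0]])

```text
clock: 19.57
position: [422.1, -286.2, 23.4]
orientation: [-3.142, 0.0, 2.998]
wrist_force: [-0.6, -0.1, -0.1]
gripper_width: 56.1
gripper_force: 30.0
```

>>> apply_moves(translation=[[0, 0, 0.03], [0, 0, 0], [0, 0, 0], [0, 0, 0], [0, 0, 0], [0, 0, 0], [0, 0, 0], [0, 0, 0], [0, 0, 0], [0, 0, 0]], twist=[[0, 0, 0], [0, 0, 0], [0, 0, 0], [0, 0, 0], [0, 0, 0], [0, 0, 0], [0, 0, 0], [0, 0, 0], [0, 0, 0], [0, 0, 0]])

```text
clock: 20.4
position: [422.1, -286.2, 23.4]
orientation: [-3.142, 0.0, 2.998]
wrist_force: [-2.0, 1.3, 8.9]
gripper_width: 55.9
gripper_force: 30.0
```

>>> apply_moves(translation=[[0, 0, 0], [0, 0, 0], [0, 0, 0], [0, 0, 0], [0, 0, 0], [0, 0, 0], [0, 0, 0], [0, 0, 0], [0, 0, 0], [0, 0, 0]], twist=[[0, 0, 0], [0, 0, 0], [0, 0, 0], [0, 0, 0], [0, 0, 0], [0, 0, 0], [0, 0, 0], [0, 0, 0], [0, 0, 0], [0, 0, 0]], gripper=80)

```text
clock: 21.23
position: [422.0, -286.1, 22.7]
orientation: [3.142, -0.0, 2.998]
wrist_force: [0.1, -0.4, 0.0]
gripper_width: 80.2
gripper_force: 0.0
```

>>> apply_moves(translation=[[0, 0, -0.2], [0, 0, -0.4], [0, 0, -0.8], [0, 0, -0.9], [0, 0, -0.9], [0, 0, -0.9], [0, 0, -0.9], [0, 0, -0.9], [0, 0, -0.9], [0, 0, -0.5]], twist=[[0, 0, 0], [0, 0, 0], [0, 0, 0], [0, 0, 0], [0, 0, 0], [0, 0, 0], [0, 0, 0], [0, 0, 0], [0, 0, 0], [0, 0, 0]])

```text
clock: 22.07
position: [422.8, -286.7, 208.7]
orientation: [-3.14, 0.004, 2.998]
wrist_force: [0.1, 0.6, 0.1]
gripper_width: 80.0
gripper_force: 0.0
```

```bash
python3 - <<'E'
from h import *
s=snap("scene");P=cloud(s);Z=P[:,:,2]
k=(Z>33)&(Z<43)&(abs(P[:,:,0]-420)<60)&(abs(P[:,:,1]+288)<60);q=P[k];print("cast",cv2.minAreaRect(q[:,:2].astype(np.float32)))
k=(Z>43)&(Z<60)&(abs(P[:,:,0]-420)<60)&(abs(P[:,:,1]+288)<60);print(Z[k].max(),np.percentile(Z[k],90))
cv2.imwrite("pics/s2.png",cv2.resize(s["image"][120:280,240:490,::-1],(800,512),interpolation=cv2.INTER_CUBIC))
E
```

```text
cast ((424.8841247558594, -283.4430847167969), (57.14461135864258, 66.4883041381836), 78.40727233886719)
52.028618891964925 48.98722108781981
```

View pics/s2.png

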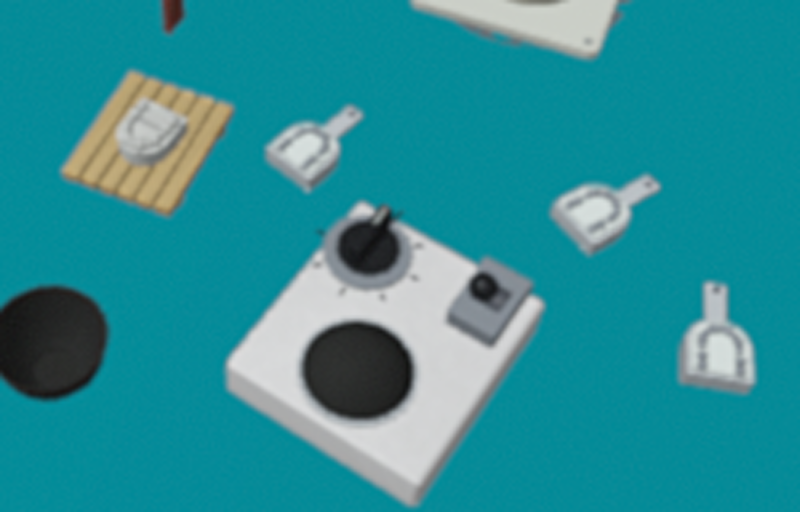

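The cast stands upright on the board at (150,130), the lever leans away from the robot, and the dome is free. The tray I want is the one farthest right in this view, at (718,350), which is the robot's far left.

```bash
python3 go.py 451.2 308.3 190 192.8
```

```text
t 22.12 pos [ 423.7 -287.3  210.2] yaw [-179.8    0.3  171.8] shift [ 2.316 23.738  0.72 ] twist [-0.004  0.005 -0.35 ] j [-0.62  0.27  1.89  0.    0.97 -2.05] F [ 0.5 -0.5  2.2] w 79.7
```

>>> apply_moves(translation=[[0.1, 0.98, 0.1], [0.1, 0.98, 0.1], [0.1, 0.98, 0.1], [0.1, 0.98, 0.1], [0.1, 0.98, 0.1], [0.1, 0.98, 0.1], [0.1, 0.98, 0.1], [0.1, 0.98, 0], [0.1, 0.98, 0], [0.1, 0.98, 0]], twist=[[0, 0, 0], [0, 0, 0], [0, 0, 0], [0, 0, 0], [0, 0, 0], [0, 0, 0], [0, 0, 0], [0, 0, 0], [0, 0, 0], [0, 0, 0]], gripper=87.8)

```text
clock: 22.95
position: [431.8, -38.9, 187.7]
orientation: [-3.142, -0.0, 2.998]
wrist_force: [1.3, -0.3, -0.6]
gripper_width: 87.6
gripper_force: 0.0
```

>>> apply_moves(translation=[[0.1, 0.98, 0], [0.1, 0.98, 0], [0.1, 0.98, 0], [0.1, 0.98, 0], [0.1, 0.98, 0], [0.1, 0.98, 0], [0.1, 0.98, 0], [0.1, 0.98, 0], [0.1, 0.98, 0], [0.1, 0.98, 0]], twist=[[0, 0, 0], [0, 0, 0], [0, 0, 0], [0, 0, 0], [0, 0, 0], [0, 0, 0], [0, 0, 0], [0, 0, 0], [0, 0, 0], [0, 0, 0]])

```text
clock: 23.78
position: [442.0, 207.1, 187.7]
orientation: [-3.141, -0.0, 2.999]
wrist_force: [-0.1, -0.4, 0.5]
gripper_width: 87.7
gripper_force: 0.0
```

>>> apply_moves(translation=[[0.1, 0.98, 0], [0.1, 0.98, 0], [0.1, 0.98, 0], [0, 0.6, 0], [0, 0.4, 0], [0, 0, 0], [0, 0, 0], [0, 0, 0], [0, 0, 0], [0, 0, 0]], twist=[[0, 0, 0], [0, 0, 0], [0, 0, 0], [0, 0, 0], [0, 0, -0.117], [0, 0, -0.117], [0, 0, -0.116], [0, 0, 0], [0, 0, 0], [0, 0, 0]])

```text
clock: 24.62
position: [449.1, 304.2, 187.7]
orientation: [-3.142, -0.0, -2.922]
wrist_force: [-0.1, -0.5, 0.6]
gripper_width: 87.6
gripper_force: 0.0
```

```bash
python3 go.py 451.2 308.3 30 192.8
```

```text
t 24.62 pos [449.1 304.2 187.7] yaw [-180.    -0.  -167.4] shift [-0.118  0.141  6.307] twist [-0.    -0.    -0.004] j [ 0.57  0.35  1.84  0.    0.95 -1.22] F [-0.1 -0.5  0.6] w 87.6
```

>>> apply_moves(translation=[[-0.12, 0.14, 0.6], [0, 0, 0.8], [0, 0, 0.9], [0, 0, 0.9], [0, 0, 0.9], [0, 0, 0.9], [0, 0, 0.8], [0, 0, 0.6], [0, 0, 0.4], [0, 0, 0]], twist=[[0, 0, 0], [0, 0, 0], [0, 0, 0], [0, 0, 0], [0, 0, 0], [0, 0, 0], [0, 0, 0], [0, 0, 0], [0, 0, 0], [0, 0, 0]])

```text
clock: 25.45
position: [450.3, 307.7, 15.9]
orientation: [-3.14, -0.003, -2.92]
wrist_force: [-0.6, -0.6, 0.5]
gripper_width: 87.6
gripper_force: 0.0
```

>>> apply_moves(translation=[[0, 0, 0.2], [0, 0, 0.12], [0, 0, 0.1], [0, 0, 0], [0, 0, 0], [0, 0, 0], [0, 0, 0], [0, 0, 0], [0, 0, 0], [0, 0, 0]], twist=[[0, 0, 0], [0, 0, 0], [0, 0, 0], [0, 0, 0], [0, 0, 0], [0, 0, 0], [0, 0, 0], [0, 0, 0], [0, 0, 0], [0, 0, 0]])

```text
clock: 26.28
position: [451.4, 308.6, 7.2]
orientation: [3.142, 0.0, -2.918]
wrist_force: [0.4, 0.4, -0.9]
gripper_width: 87.6
gripper_force: 0.0
```

```bash
python3 go.py 451.2 308.3 6 192.8; python3 - <<'E'
from h import *
s=snap("scene")
cv2.imwrite("pics/s3.png",cv2.resize(s["image"][170:270,400:525,::-1],(625,500),interpolation=cv2.INTER_CUBIC))
E
```

```text
t 26.28 pos [451.4 308.6   7.2] yaw [ 180.     0.  -167.2] shift [ 0.009 -0.012  0.05 ] twist [ 0.  0. -0.] j [ 0.58  0.65  1.9  -0.    0.59 -1.22] F [ 0.4  0.4 -0.9] w 87.6
```

View pics/s3.png

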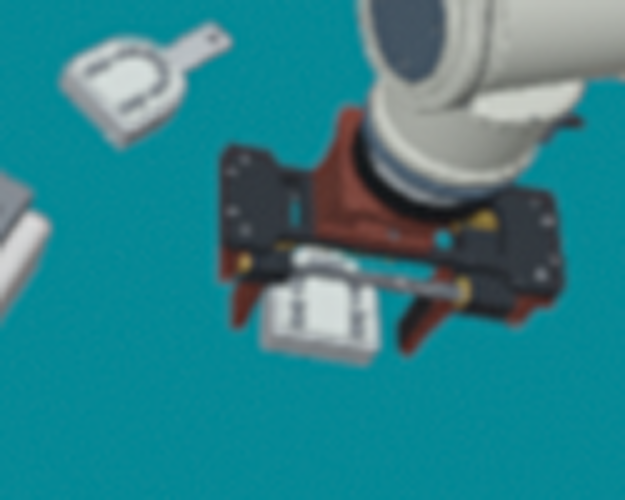

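The fingers straddle the tray at (322,310), with the left finger tip at (238,322) and the right at (405,348). I'll close now.

>>> apply_moves(translation=[[0, 0, 0], [0, 0, 0], [0, 0, 0], [0, 0, 0], [0, 0, 0], [0, 0, 0], [0, 0, 0], [0, 0, 0], [0, 0, 0], [0, 0, 0]], twist=[[0, 0, 0], [0, 0, 0], [0, 0, 0], [0, 0, 0], [0, 0, 0], [0, 0, 0], [0, 0, 0], [0, 0, 0], [0, 0, 0], [0, 0, 0]], gripper=45)

```text
clock: 27.17
position: [451.3, 308.6, 7.1]
orientation: [-3.142, -0.0, -2.918]
wrist_force: [0.9, -0.1, -0.8]
gripper_width: 59.6
gripper_force: 30.0
```

>>> apply_moves(translation=[[0, 0, -0.2], [0, 0, -0.4], [0, 0, -0.7], [0, 0, -0.8], [0, 0, -0.9], [0, 0, -0.9], [0, 0, -0.9], [0, 0, -0.9], [0, 0, -0.7], [0, 0, -0.4]], twist=[[0, 0, 0], [0, 0, 0], [0, 0, 0], [0, 0, 0], [0, 0, 0], [0, 0, 0], [0, 0, 0], [0, 0, 0], [0, 0, 0], [0, 0, 0]])

```text
clock: 28.0
position: [452.0, 309.1, 180.3]
orientation: [3.14, 0.003, -2.918]
wrist_force: [1.4, 1.1, -1.0]
gripper_width: 59.5
gripper_force: 30.0
```

```bash
python3 go.py 615.6 13.1 176 167.6; python3 - <<'E'
from h import *
s=snap("scene");P=cloud(s);Z=P[:,:,2]
np.save("sc4.npy",P)
for z0,z1,w in((165,205,70),):
    c=np.array([451,308]);d=P[:,:,:2]-c; k=(Z>z0)&(Z<z1)&(np.hypot(d[...,0],d[...,1])<90); print(k.sum(), np.histogram(Z[k],bins=8))
cv2.imwrite("pics/s4.png",cv2.resize(s["image"][120:250,400:560,::-1],(640,520),interpolation=cv2.INTER_CUBIC))
E
```

```text
t 28.0 pos [452.  309.1 180.3] yaw [ 179.9    0.2 -167.2] shift [ -3.758 -12.997   0.166] twist [0.002 0.003 0.42 ] j [ 0.58  0.36  1.84  0.    0.94 -1.22] F [ 1.4  1.1 -1. ] w 59.5
506 (array([ 10,  25,  34,  33,  52, 123, 174,  55]), array([170.356601  , 174.66956732, 178.98253364, 183.29549996,
       187.60846628, 191.9214326 , 196.23439892, 200.54736524,
       204.86033156]))
```

View pics/s4.png

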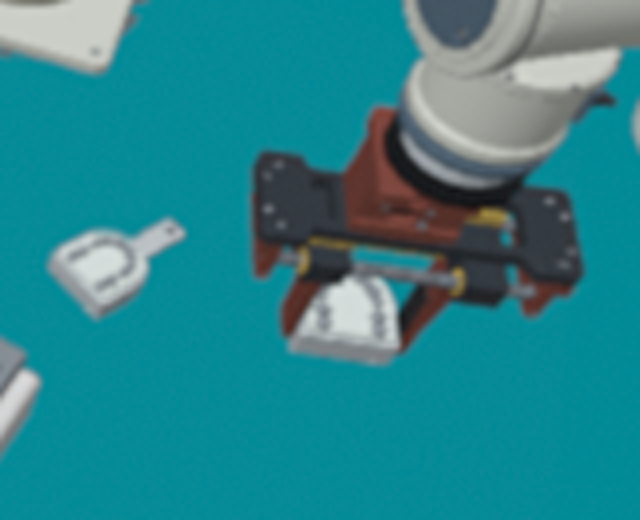

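The tray is held level by its flat sides, with its back edge at (345,352). I'll measure where it sits along the tool's x axis.

```bash
python3 - <<'E'
from h import *
P=np.load("sc4.npy");Z=P[:,:,2];d=P[:,:,:2]-np.array([452,309.1]);u=np.array([-.975,-.2215]);v=np.array([-.2215,.975])
a=d@u;b=d@v
k=(Z>192)&(Z<208)&(abs(b)<25)&(a>-40)&(a<0)
print(k.sum(),np.sort(a[k])[:8].round(1),np.percentile(a[k],[2,5]),np.median(Z[k]))
E
python3 go.py 615.6 13.1 176 167.6
```

```text
146 [-21.  -20.  -19.6 -18.9 -18.9 -18.6 -18.1 -17.9] [-18.94932286 -17.91374209] 196.671438209999
t 28.05 pos [452.6 309.5 181.1] yaw [ 179.9    0.3 -167.2] shift [ -3.732 -13.006   0.198] twist [0.003 0.004 0.42 ] j [ 0.58  0.36  1.84  0.    0.94 -1.22] F [ 0.  -0.1  0.4] w 59.7
```

```bash
python3 go.py 622.4 11.6 180 167.6
```

```text
t 28.05 pos [452.6 309.5 181.1] yaw [ 179.9    0.3 -167.2] shift [ -3.985 -13.124   0.039] twist [0.003 0.004 0.42 ] j [ 0.58  0.36  1.84  0.    0.94 -1.22] F [ 0.  -0.1  0.4] w 59.7
```

>>> apply_moves(translation=[[-0.06, -0.2, 0], [-0.12, -0.4, 0], [-0.2, -0.65, 0], [-0.24, -0.8, 0], [-0.24, -0.8, 0], [-0.24, -0.8, 0], [-0.24, -0.8, 0], [-0.24, -0.8, 0], [-0.24, -0.8, 0], [-0.24, -0.8, 0]], twist=[[0, 0, 0], [0, 0, 0], [0, 0, 0], [0, 0, 0], [0, 0, 0], [0, 0, 0], [0, 0, 0], [0, 0, 0], [0, 0, 0], [0, 0, 0]])

```text
clock: 28.88
position: [539.0, 150.9, 175.4]
orientation: [-3.141, -0.003, -2.919]
wrist_force: [0.7, 0.3, -2.0]
gripper_width: 59.7
gripper_force: 30.0
```

>>> apply_moves(translation=[[-0.24, -0.8, 0], [-0.24, -0.8, 0], [-0.24, -0.8, 0], [-0.24, -0.8, 0], [-0.24, -0.8, 0], [-0.24, -0.8, 0], [-0.24, -0.8, 0], [-0.2, -0.6, 0], [0, 0, 0], [0, 0, 0]], twist=[[0, 0, 0], [0, 0, 0], [0, 0, 0], [0, 0, 0], [0, 0, 0], [0, 0, 0], [0, 0, 0], [0, 0, 0], [0, 0, 0.08], [0, 0, 0.08]])

```text
clock: 29.72
position: [619.3, 10.5, 175.6]
orientation: [3.142, -0.002, -3.092]
wrist_force: [0.0, 0.6, -1.3]
gripper_width: 59.9
gripper_force: 30.0
```

>>> apply_moves(translation=[[0, 0, 0], [0, 0, 0], [0, 0, 0], [0, 0, 0], [0, 0, 0], [0, 0, 0], [0, 0, 0], [0, 0, 0], [0, 0, 0], [0, 0, 0]], twist=[[0, 0, 0.1], [0, 0, 0.1], [0, 0, 0.06], [0, 0, 0], [0, 0, 0], [0, 0, 0], [0, 0, 0], [0, 0, 0], [0, 0, 0], [0, 0, 0]])

```text
clock: 30.55
position: [619.6, 12.3, 177.2]
orientation: [3.142, -0.0, 2.925]
wrist_force: [0.6, -0.2, -1.7]
gripper_width: 59.7
gripper_force: 30.0
```

```bash
python3 go.py 622.4 11.6 110 167.6; python3 - <<'E'
from h import *
P=cloud(snap("scene"));Z=P[:,:,2]
from plant import bot
t=bot.observe()["position"]
d=P[:,:,:2]-t[:2];u=np.array([-.977,.215]);v=np.array([.215,.977]);a=d@u;b=d@v
k=(Z>t[2]+10)&(Z<t[2]+22)&(abs(b)<25)&(a>-40)&(a<0)
print(k.sum(),np.sort(a[k])[:8].round(1),np.percentile(Z[k],[5,50,95])-t[2])
E
```

```text
t 30.55 pos [619.6  12.3 177.2] yaw [180.   -0.  167.6] shift [-0.116 -0.003  2.687] twist [ 0. -0.  0.] j [ 0.    0.47  1.68  0.    1.   -1.35] F [ 0.6 -0.2 -1.7] w 59.7
145 [-20.4 -18.7 -18.5 -18.4 -18.  -18.  -17.9 -17.8] [11.28478432 16.13826384 20.74053666]
```

>>> apply_moves(translation=[[-0.12, 0, 0.2], [0, 0, 0.4], [0, 0, 0.5], [0, 0, 0.5], [0, 0, 0.5], [0, 0, 0.3], [0, 0, 0.2], [0, 0, 0.1], [0, 0, 0], [0, 0, 0]], twist=[[0, 0, 0], [0, 0, 0], [0, 0, 0], [0, 0, 0], [0, 0, 0], [0, 0, 0], [0, 0, 0], [0, 0, 0], [0, 0, 0], [0, 0, 0]])

```text
clock: 31.43
position: [622.8, 11.6, 109.9]
orientation: [3.142, 0.0, 2.925]
wrist_force: [1.1, -0.1, -1.2]
gripper_width: 60.2
gripper_force: 30.0
```

>>> apply_moves(translation=[[0, 0, 0.06], [0, 0, 0.06], [0, 0, 0.04], [0, 0, 0], [0, 0, 0], [0, 0, 0], [0, 0, 0], [0, 0, 0], [0, 0, 0], [0, 0, 0]], twist=[[0, 0, 0], [0, 0, 0], [0, 0, 0], [0, 0, 0], [0, 0, 0], [0, 0, 0], [0, 0, 0], [0, 0, 0], [0, 0, 0], [0, 0, 0]])

```text
clock: 32.27
position: [622.5, 11.6, 105.7]
orientation: [3.142, 0.0, 2.925]
wrist_force: [0.1, 0.0, -2.5]
gripper_width: 59.8
gripper_force: 30.0
```

>>> apply_moves(translation=[[0, 0, 0.04], [0, 0, 0.04], [0, 0, 0], [0, 0, 0], [0, 0, 0], [0, 0, 0], [0, 0, 0], [0, 0, 0], [0, 0, 0], [0, 0, 0]], twist=[[0, 0, 0], [0, 0, 0], [0, 0, 0], [0, 0, 0], [0, 0, 0], [0, 0, 0], [0, 0, 0], [0, 0, 0], [0, 0, 0], [0, 0, 0]])

```text
clock: 33.1
position: [622.6, 11.6, 103.7]
orientation: [3.142, 0.0, 2.925]
wrist_force: [-0.1, -0.0, -1.7]
gripper_width: 59.9
gripper_force: 30.0
```

>>> apply_moves(translation=[[0, 0, 0.05], [0, 0, 0], [0, 0, 0], [0, 0, 0], [0, 0, 0], [0, 0, 0], [0, 0, 0], [0, 0, 0], [0, 0, 0], [0, 0, 0]], twist=[[0, 0, 0], [0, 0, 0], [0, 0, 0], [0, 0, 0], [0, 0, 0], [0, 0, 0], [0, 0, 0], [0, 0, 0], [0, 0, 0], [0, 0, 0]])

```text
clock: 33.93
position: [622.5, 11.7, 102.4]
orientation: [3.142, -0.0, 2.925]
wrist_force: [0.5, -0.6, -1.1]
gripper_width: 59.6
gripper_force: 30.0
```

>>> apply_moves(translation=[[0, 0, 0.03], [0, 0, 0], [0, 0, 0], [0, 0, 0], [0, 0, 0], [0, 0, 0], [0, 0, 0], [0, 0, 0], [0, 0, 0], [0, 0, 0]], twist=[[0, 0, 0], [0, 0, 0], [0, 0, 0], [0, 0, 0], [0, 0, 0], [0, 0, 0], [0, 0, 0], [0, 0, 0], [0, 0, 0], [0, 0, 0]])

```text
clock: 34.77
position: [622.7, 11.7, 102.1]
orientation: [3.142, 0.0, 2.925]
wrist_force: [-2.2, -0.5, 6.0]
gripper_width: 59.8
gripper_force: 30.0
```

Contact at 6 N. I'll release, opening partway first, then fully.

>>> apply_moves(translation=[[0, 0, -0.02], [0, 0, 0], [0, 0, 0], [0, 0, 0], [0, 0, 0], [0, 0, 0], [0, 0, 0], [0, 0, 0], [0, 0, 0], [0, 0, 0]], twist=[[0, 0, 0], [0, 0, 0], [0, 0, 0], [0, 0, 0], [0, 0, 0], [0, 0, 0], [0, 0, 0], [0, 0, 0], [0, 0, 0], [0, 0, 0]])

```text
clock: 35.6
position: [622.6, 11.7, 102.2]
orientation: [3.142, 0.0, 2.925]
wrist_force: [0.1, 0.1, 0.7]
gripper_width: 59.7
gripper_force: 30.0
```

>>> apply_moves(translation=[[0, 0, 0], [0, 0, 0], [0, 0, 0], [0, 0, 0], [0, 0, 0], [0, 0, 0], [0, 0, 0], [0, 0, 0], [0, 0, 0], [0, 0, 0]], twist=[[0, 0, 0], [0, 0, 0], [0, 0, 0], [0, 0, 0], [0, 0, 0], [0, 0, 0], [0, 0, 0], [0, 0, 0], [0, 0, 0], [0, 0, 0]], gripper=82)

```text
clock: 36.43
position: [622.5, 11.6, 102.2]
orientation: [-3.142, 0.0, 2.925]
wrist_force: [-0.2, -0.2, 0.3]
gripper_width: 81.6
gripper_force: 0.0
```

>>> apply_moves(translation=[[0, 0, -0.2], [0, 0, -0.4], [0, 0, -0.6], [0, 0, -0.8], [0, 0, -0.8], [0, 0, -0.8], [0, 0, -0.8], [0, 0, -0.4], [0, 0, 0], [0, 0, 0]], twist=[[0, 0, 0], [0, 0, 0], [0, 0, 0], [0, 0, 0], [0, 0, 0], [0, 0, 0], [0, 0, 0], [0, 0, 0], [0, 0, 0], [0, 0, 0]])

```text
clock: 37.27
position: [622.7, 11.6, 222.7]
orientation: [3.141, 0.001, 2.925]
wrist_force: [-0.3, 0.9, 0.2]
gripper_width: 81.7
gripper_force: 0.0
```

```bash
python3 lev.py; python3 - <<'E'
from h import *
s=snap("scene");P=cloud(s);Z=P[:,:,2]
d=P[:,:,:2]-np.array([615.6,13.1]);k=(Z>100)&(Z<135)&(np.hypot(d[...,0],d[...,1])<95);k[:,:315]=0
print("tray",cv2.minAreaRect(P[k][:,:2].astype(np.float32)))
q=P[k&(Z>115)];A=np.c_[q[:,:2],np.ones(len(q))];print("plane",np.linalg.lstsq(A,q[:,2],rcond=None)[0].round(3),np.median(q[:,2]))
cv2.imwrite("pics/s5.png",cv2.resize(s["image"][120:340,180:480,::-1],(790,579),interpolation=cv2.INTER_CUBIC))
E
```

```text
ball a 55 33.4649429560899 24.44455179185061 40.85617326361918 150.84170124117463
tray ((589.2643432617188, 21.0275936126709), (60.79594421386719, 106.3780288696289), 78.59445190429688)
plane [-1.70000e-02  7.00000e-03  1.29978e+02] 119.20171415370271
```

View pics/s5.png

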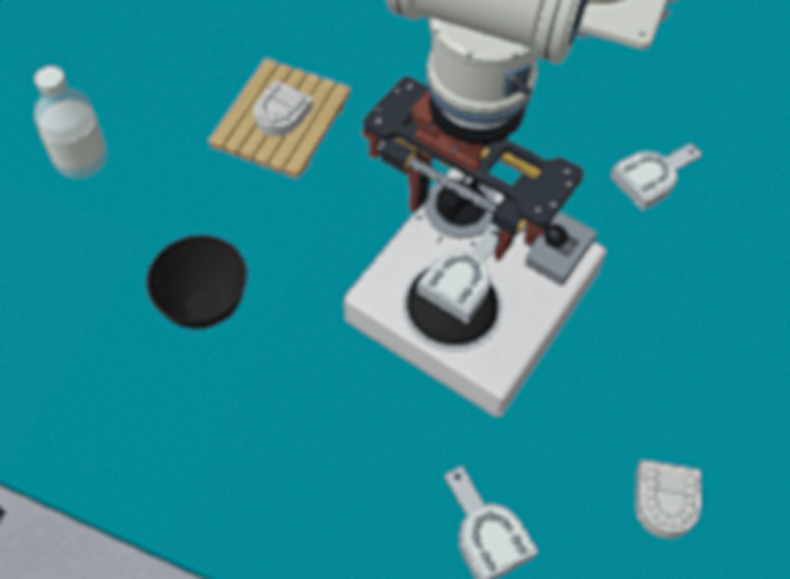

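The tray sits level on the dome at (458,285), within about 2 mm of the crown centre. The cast stands on the board at (282,108). The spare cast, bowl and bottle look undisturbed, and the gripper is clear. I'll hand in.

```bash
python3 -c "
from plant import bot;print(bot.hand_in())"
```

```text
the job is handed in; nothing more can be done
None
```

Job handed in at about 37 s of the 72 s allowed, with no verdict returned: the dial and mains lever are off, the cast stands on the drying board, the tray is level on the dome, and the spare cast, bowl and bottle look undisturbed.

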